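# Gauge an isolator-switch knob and press it onto its D-shaft

## Task

Check the new red switch knob in the bench caliper: slide the jaw shut by its yellow tab until both jaws touch the knob's skirt and hold it there for a moment. Then lift the knob out, turn it so that its D-shaped bore matches the D-shaft of the battery isolator switch, and push it onto the shaft, down against the spring collar. Finish while still gripping the knob and pressing the collar well over half-way down (a colleague will then fit the grub screw), and leave the other stock on the counter where it is.

Things in the scene. Friction and masses are not known exactly. Their poses are not given: they have to be found in the camera images.
- knob_center (a point): Loose red knob, 50 mm tall, about 80 g; point on its axis, half-way up (25 mm over its underside), z up. Round skirt 44 mm across, 26 mm tall; above it a bar grip 40 mm long (along its x), 12 mm thick (its y), 24 mm tall, up to the top. A white line on the bar's top and end marks the +x side, where the bore's flat is. At the start it stands mouth down on the caliper's bed between the jaws.
- knob: The same knob; origin on its axis at its underside. In the underside is a D-bore 22 mm deep: radius 9 mm with a flat 4 mm from the axis on the knob's +x side (the white-line side), mouth edge chamfered.
- caliper: Bench caliper, fixed. Origin on the counter, z up. Bed top 8 mm above the counter, 230 mm long along its y. The fixed jaw's face is at y = -22 mm, looking to +y; the sliding jaw closes along -y. Jaw tops are 24 mm above the counter; the carriage (top 28 mm) runs on a beam at x = 45 mm. A knob touching the fixed jaw has its axis near x = 0, y = 0.
- jaw (a joint): Gap between the caliper's jaws in m: 0 shut, 0.044 when both touch the knob's skirt, at most 0.11. Slides with about 1.5 N of friction and stays where it is left.
- tab (a point): Centre of the yellow push tab on the sliding jaw's carriage: 12 mm (caliper's x) by 18 mm (caliper's y) by 36 mm tall, top 64 mm above the counter. It can be pinched or pushed; it moves along the caliper's y with the jaw.
- switch: Battery isolator switch, fixed: round grey and black housing 96 mm across with two ears, 26 mm tall; origin on the counter under the upright shaft. Shaft: D section, radius 8 mm with a flat 3 mm from its axis on this frame's +x side, top 48 mm above the counter, top edge chamfered. A white bar on the housing marks the +x (flat) side.
- shaft_top (a point): Centre of the top of the D-shaft, 48 mm above the counter; axes as the switch.
- collar (a joint): How far the black spring collar (38 mm across, around the shaft, its top 36 mm above the counter when free) is pressed down, in m: 0 free, 0.008 bottomed. 2 N starts it and 8.4 N bottoms it. The knob's underside presses on it, once 12 mm of shaft is in the bore.
- filter_can: orange can-shaped filter, 72 mm across, 78 mm tall; bystander, leave it alone (origin under its centre)
- carton_green: small green carton 60 x 50 x 40 mm; bystander, leave it alone (origin under its centre)
- carton_blue: blue carton 50 x 80 x 50 mm; bystander, leave it alone (origin under its centre)
- bearing: steel bearing ring 62 mm across, 16 mm tall; bystander, leave it alone (origin under its centre)
- driver: screwdriver with a yellow handle, lying; bystander, leave it alone (origin under its centre)
- carton_brown: brown carton 70 x 70 x 55 mm; bystander, leave it alone (origin under its centre)
- pulley: aluminium pulley 56 mm across, 21 mm tall; bystander, leave it alone (origin under its centre)

How it is judged:
By the outcome, as a careful person would: the job done as asked, in the order asked, and still so for the second after the job is handed in, while the arm keeps its last pose, push and grip.
It also fails if it takes over 48 s, if anything falls off the work surface, if the arm or the gripper's body presses on something with over 40 N, if the wrist force passes 120 N, or if a joint passes its speed limit or range.

## Robot

A 6-joint arm with a two-finger parallel gripper is mounted at the origin on the work surface. World frame = base frame: x ahead of the robot, y to its left, z up, the work surface at z = 0. Lengths are in m, angles in rad, forces in N, time in s.
With the tool pointing down it reaches from about 0.225 to 0.875 m from the base axis. Payload 3.4 kg.
Tool frame: the origin (TCP) lies at the very end of the fingers, on their centre line; the grasp point (between the pads) lies 19 mm behind it; z points along the fingers, y is the direction in which the jaws open and shut (so a half turn about z gives the same grasp; the last joint's range is limited). The gripper opens to 85 mm and grips with 20 to 120 N. Pads are 22 mm wide; open, the fingers measure 114 mm over their backs; the gripper's body (76 mm by 85 mm) begins 54 mm behind the grasp point. The pads swing forward as they close: fully open they stand 13 mm farther back than shut.
Start: joints at [-1.289, 0.276, 1.505, -0, 1.361, -0.121], TCP at [0.225, -0.529, 0.231] pointing down, gripper open.
Joint ranges: [-2.89, 2.89], [-0.75, 2.08], [0.22, 2.7], [-1.18, 4.32], [0.11, 2.71], [-2.7, 2.7]. Speed limits (rad/s): [2.57, 2.57, 3.14, 3.14, 3.14, 3.14].

## Interface

Orientations are given as a unit quaternion [w, x, y, z].
In Python, from rig import get_state, get_image, calibration, sign_off gives the robot as it stands. The module is installed in compiled form; this text tells all that it offers.
- The arm moves only by the tool drive_tool, never from a script. Its argument "targets" is one flat list of numbers, 7 for each row, row after row: the turn, a rotation vector about the tool's x, y, z in degrees, then the shift along the tool's x, y, z in mm, then the opening, from 0 (shut) to 1 (fully open). In form: [wx, wy, wz, tx, ty, tz, fingers, wx, wy, wz, tx, ty, tz, fingers, ...]. A call has 1 to 12 rows; each row shifts and turns the commanded pose from where the row before left it, along the tool's axes as they then stand; what a row does not reach is not made up. A row lasts 1/8 s, in which the tool goes at most 62.5 mm and 10.7 degrees, less where a joint would pass 70% of its speed; a pose out of reach is approached as far as the arm can. A call is refused whole if a number of a shift passes 62.5 or a number of a turn 10.7, either way. A call with a gripper value outside its range is refused whole. The fingers move at their own pace and stop on an object; "grip_force" is the grip in N (left out, the last holds). Time passes only in rows, so rows that do not move let the fingers close. It gives the time, the measured TCP pose, the force and the opening at its end, in the units of the state.
- get_state(): the state, without advancing time (a new reading comes with each control period).
- get_image(name): name is "side" or "top"; returns the picture (420x560x3 uint8, red, green, blue); there is no depth.
- calibration(name): a dict with "mtx" (3x3 intrinsics, pixels), "distortion" ([k1, k2, p1, p2, k3] as OpenCV has them; the pictures are not rectified), "world_to_cam" (4x4, takes a point from world to camera coordinates). Camera axes: x right, y down, z forward; pixel columns grow to the right and rows downward; lengths in m; the calibration is good to about 2 mm. A picture is of the moment at which its call begins. calibration takes no time and is no camera call.
- sign_off(): hands the job in, once; it reports no verdict.
The state is a dict: "clock": time; "qpos": joint angles; "qd": joint speeds; "effort": joint torques, N m; "position": TCP position; "ee_rot": TCP orientation; "contact_force": force on the tool from outside, world axes, zero at the start; "moment": the same for the moment, N m; "width": finger opening in m.
Only numpy, scipy, OpenCV 4.12 (cv2) and the standard library are available. Lean on these libraries where they do the work, as an engineer would, in place of code of your own. Each camera call takes 0.05 s, during which the arm holds its last target.

## Working session

There is one attempt and no reset: what is moved stays moved. The work goes in short steps, Python scripts to look and compute and a tool call to move; the robot and the scene stay as the last step left them, time stands still between calls to the robot, and variables do not carry over. Pictures are saved under pics/ and viewed, and the job is handed in when it is done.

Besides the shell and the picture viewer there is one more tool, called after ">>>" as name(argument=value, ...) on one line, values as JSON. drive_tool: Moves the arm, as the interface text tells. Its arguments: {"type":"object","properties":{"targets":{"type":"array"},"grip_force":{"type":"number"}},"required":["targets"]}

```bash
mkdir -p pics; python3 - <<'E'
from rig import *
import cv2,numpy as np
for n in ["side","top"]:
    im=get_image(n); cv2.imwrite(f"pics/{n}0.png",im[:,:,::-1]); c=calibration(n); print(n,c["mtx"],c["distortion"],c["world_to_cam"])
print(get_state())
E
```

```text
side [[423.91968586   0.         276.52241488]
 [  0.         423.91968586 203.60558365]
 [  0.           0.           1.        ]] [0.02243903 0.         0.         0.         0.        ] [[-0.74968873 -0.66156318 -0.01734869  0.41245962]
 [-0.30671492  0.37056231 -0.87670379  0.19951374]
 [ 0.58642371 -0.65193385 -0.48071768  0.76799359]
 [ 0.          0.          0.          1.        ]]
top [[420.38027684   0.         277.8643326 ]
 [  0.         420.38027684 214.142308  ]
 [  0.           0.           1.        ]] [-0.04130786  0.          0.          0.          0.        ] [[-0.01748355 -0.99984575  0.00167289  0.03619093]
 [-0.98956548  0.01706441 -0.14306982  0.54542087]
 [ 0.14301921 -0.0041568  -0.98971118  0.89229844]
 [ 0.          0.          0.          1.        ]]
{'clock': 0.1, 'qpos': array([-1.28897006e+00,  2.76525661e-01,  1.50600217e+00, -5.19092337e-06,
        1.36069251e+00, -1.20979927e-01]), 'qd': array([ 0.00229324, -0.00232622, -0.00195343, -0.00177206,  0.00136842,
        0.00010425]), 'effort': array([ 1.41515742e-03, -4.17699766e+01, -2.46404815e+01, -1.26664268e-04,
        5.91385615e-03,  7.64649741e-06]), 'position': array([ 0.22527421, -0.52852694,  0.23053142]), 'ee_rot': array([-8.11012176e-04,  9.79786428e-01,  2.00044729e-01, -6.79113296e-05]), 'contact_force': array([-0.33009219,  0.49025527,  0.12117136]), 'moment': array([-0.03412817, -0.03878274,  0.00915891]), 'width': 0.08526586912085796}
```

View pics/top0.png

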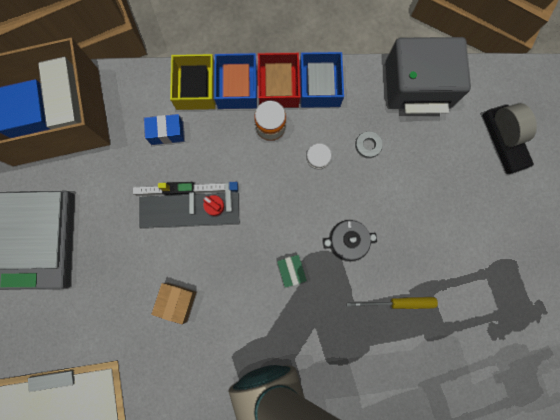

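View pics/side0.png

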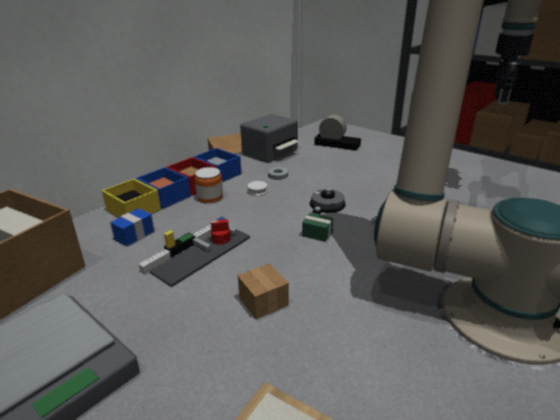

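```bash
cat > h.py <<'E'
import numpy as np,cv2
from rig import *
def ray(n,uv):
    c=calibration(n); p=cv2.undistortPoints(np.array(uv,float).reshape(-1,1,2),c["mtx"],np.array(c["distortion"])).reshape(-1,2)
    T=c["world_to_cam"];R=T[:3,:3];o=-R.T@T[:3,3]
    return o,np.c_[p,np.ones(len(p))]@R
def onz(n,uv,z):
    o,d=ray(n,uv); return o+d*((z-o[2])/d[:,2])[:,None]
def proj(n,P):
    c=calibration(n);T=c["world_to_cam"];P=np.array(P,float).reshape(-1,3)
    return cv2.projectPoints(P,cv2.Rodrigues(T[:3,:3])[0],T[:3,3],c["mtx"],np.array(c["distortion"]))[0].reshape(-1,2)
def crop(n,im,box,s,f):
    x0,y0,x1,y1=box; cv2.imwrite(f,cv2.resize(im[y0:y1,x0:x1,::-1],None,fx=s,fy=s,interpolation=cv2.INTER_CUBIC))
E
python3 - <<'E'
import cv2,numpy as np
t=cv2.imread("pics/top0.png"); s=cv2.imread("pics/side0.png")
def c(im,b,s): return cv2.resize(im[b[1]:b[3],b[0]:b[2]],None,fx=s,fy=s,interpolation=cv2.INTER_CUBIC)
cv2.imwrite("pics/c1.png",c(t,(130,170,250,240),6.5))
cv2.imwrite("pics/c2.png",c(t,(310,205,390,275),8))
cv2.imwrite("pics/c3.png",c(s,(130,180,350,310),3.6))
E
```

```text
(no output)
```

View pics/c1.png

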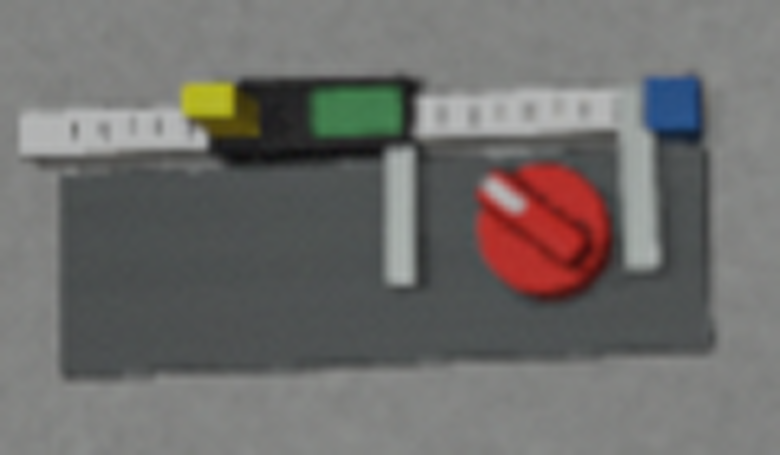

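View pics/c2.png

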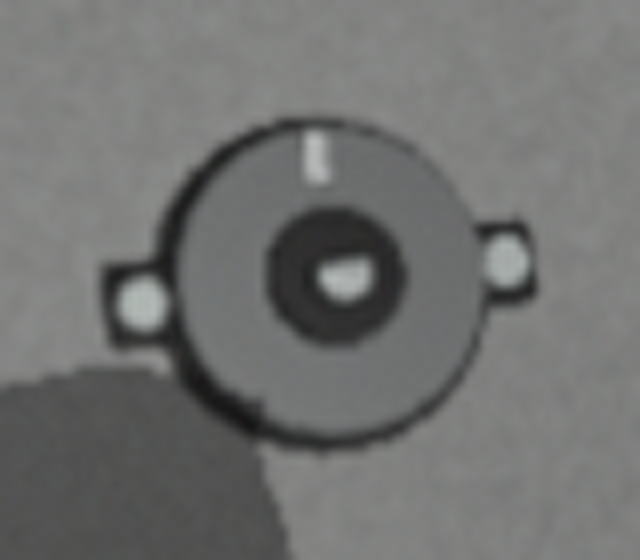

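View pics/c3.png

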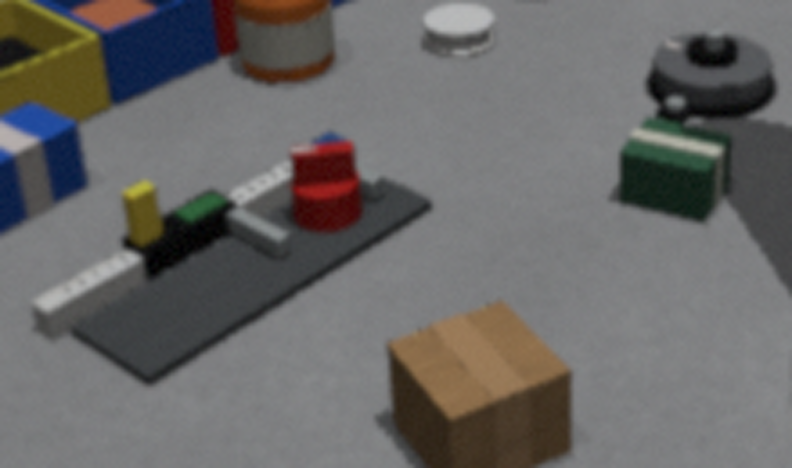

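```bash
cat > m.py <<'E'
from h import *
import sys
def meas(t):
    hsv=cv2.cvtColor(t,cv2.COLOR_BGR2HSV)
    red=((hsv[...,0]<8)|(hsv[...,0]>172))&(hsv[...,1]>150)&(hsv[...,2]>60)
    red[:170]=0; red[300:]=0
    return hsv,red.astype(np.uint8)
if __name__=="__main__":
    t=cv2.imread("pics/top0.png")
    hsv,red=meas(t)
    n,l,s,c=cv2.connectedComponentsWithStats(red); i=1+np.argmax(s[1:,4]); print("red",s[i],c[i])
    print("cam",ray("top",[[0,0]])[0], ray("side",[[0,0]])[0])
    F=lambda u,v:[130+u/6.5,170+v/6.5]
    print("skirt ctr",onz("top",[F(544,231),F(478,231),F(610,231),F(544,163),F(544,298)],.034))
    b=onz("top",[F(502,192),F(575,252),F(485,190),F(572,265),F(590,233)],.058);print("bar",b)
    print("bed",onz("top",[F(63,378),F(713,351),F(708,150)],.008))
    print("fixedface",onz("top",[F(618,150),F(627,270)],.024))
    print("slideface",onz("top",[F(415,150),F(417,285)],.024))
    y=(abs(hsv[...,0].astype(int)-28)<6)&(hsv[...,1]>150)&(hsv[...,2]>150); y[:175]=0;y[200:]=0;y[:,:150]=0;y[:,180:]=0
    v,u=np.nonzero(y);print("tabpix",u.min(),u.max(),v.min(),v.max())
    print("tabtop",onz("top",[F(209,100),F(183,84),F(236,118)],.064))
    G=lambda u,v:[310+u/8,205+v/8]
    print("shaft",onz("top",[G(347,278)],.048),"collar",onz("top",[G(336,276)],.036),"hous",onz("top",[G(333,283),G(315,130),G(318,185)],.026),"ears",onz("top",[G(142,302),G(508,259)],.012))
    for z in (0.01,.026): print(onz("top",[G(142,302),G(508,259)],z))
E
python3 m.py
```

```text
red [204 195  20  21 301] [213.8538206  205.44186047]
cam [0.41274659 0.03058717 0.96109047] [-0.07995949  0.69961684  0.55125818]
skirt ctr [[0.56863106 0.16985457 0.034     ]
 [0.5690291  0.19260874 0.034     ]
 [0.56823432 0.14711951 0.034     ]
 [0.59243633 0.16996835 0.034     ]
 [0.5453465  0.16975048 0.034     ]]
bar [[0.57812356 0.18044434 0.058     ]
 [0.55728827 0.15582412 0.058     ]
 [0.57890745 0.18617241 0.058     ]
 [0.5529026  0.15681639 0.058     ]
 [0.56364684 0.1508106  0.058     ]]
bed [[0.52352747 0.34336524 0.008     ]
 [0.52923607 0.11413553 0.008     ]
 [0.6011446  0.11559609 0.008     ]]
fixedface [[0.59853594 0.1456165  0.024     ]
 [0.55609311 0.14245799 0.024     ]]
slideface [[0.59980399 0.21666813 0.024     ]
 [0.55209202 0.21542081 0.024     ]]
tabpix 158 165 183 187
tabtop [[0.61019088 0.27839249 0.064     ]
 [0.61585375 0.28731976 0.064     ]
 [0.60384993 0.26913507 0.064     ]]
shaft [[ 0.48547646 -0.13680248  0.048     ]] collar [[ 0.48704057 -0.13598124  0.036     ]] hous [[ 0.48590392 -0.13686095  0.026     ]
 [ 0.5289813  -0.13360405  0.026     ]
 [ 0.51345129 -0.13380198  0.026     ]] ears [[ 0.48260305 -0.08503751  0.012     ]
 [ 0.49289788 -0.18943995  0.012     ]]
[[ 0.48275026 -0.08528116  0.01      ]
 [ 0.49306678 -0.18990361  0.01      ]]
[[ 0.4815726  -0.08333193  0.026     ]
 [ 0.49171557 -0.18619434  0.026     ]]
```

>>> drive_tool(targets=[0,0,7.2,0,0,0,0,0,0,7.2,0,0,0,0,0,0,7.2,0,0,0,0,0,0,0,22.6,-46.9,0,0,0,0,0,22.6,-46.9,0,0,0,0,0,22.6,-46.9,0,0,0,0,0,22.6,-46.9,0,0,0,0,0,22.6,-46.9,0,0,0,0,0,22.6,-46.9,0,0,0,0,0,22.6,-46.9,0,0,0,0,0,22.6,-46.9,0,0,0,0,0,22.6,-46.9,0,0], grip_force=40)

```text
clock: 1.6
position: [0.4181, -0.1001, 0.2311]
ee_rot: [0.0, 1.0, 0.013, 0.0]
contact_force: [1.4, -1.3, 0.0]
width: -0.0004
```

>>> drive_tool(targets=[0,0,0,22.6,-46.9,0,0,0,0,0,22.6,-46.9,0,0,0,0,0,22.6,-46.9,0,0,0,0,0,22.6,-46.9,0,0,0,0,0,22.6,-46.9,0,0,0,0,0,22.6,-46.9,20,0,0,0,0,22.6,-46.9,30,0,0,0,0,22.6,-46.9,30,0,0,0,0,22.6,-46.9,30,0,0,0,0,0,0,40,0,0,0,0,0,0,30,0,0,0,0,0,0,0,0])

```text
clock: 3.1
position: [0.6078, 0.3246, 0.0477]
ee_rot: [0.001, 1.0, 0.013, -0.004]
contact_force: [-0.1, 0.5, 0.2]
width: -0.0
```

```bash
python3 - <<'E'
from h import *
for n,b,s in (("top",(110,120,260,240),5),("side",(90,130,290,290),3.7)):
    crop(n,get_image(n),b,s,f"pics/{n}1.png")
print(get_state())
E
```

```text
{'clock': 3.2, 'qpos': array([ 3.89236230e-01,  5.76289749e-01,  1.47618878e+00, -6.42523902e-05,
        1.08872831e+00,  1.93440769e+00]), 'qd': array([-0.00388123, -0.02741158, -0.02489883, -0.00092646, -0.00466001,
        0.00085598]), 'effort': array([ 1.42852832e-01, -5.35422206e+01, -2.02438939e+01,  7.25464983e-03,
        9.14435042e-02, -1.37774941e-05]), 'position': array([0.61065207, 0.32545495, 0.05168654]), 'ee_rot': array([-4.44365539e-05,  9.99917712e-01,  1.28269704e-02,  1.89863461e-04]), 'contact_force': array([ 0.16706541,  0.54352068, -0.50906759]), 'moment': array([ 0.00159697, -0.03378869,  0.01470475]), 'width': -0.00011413632242251571}
```

View pics/top1.png

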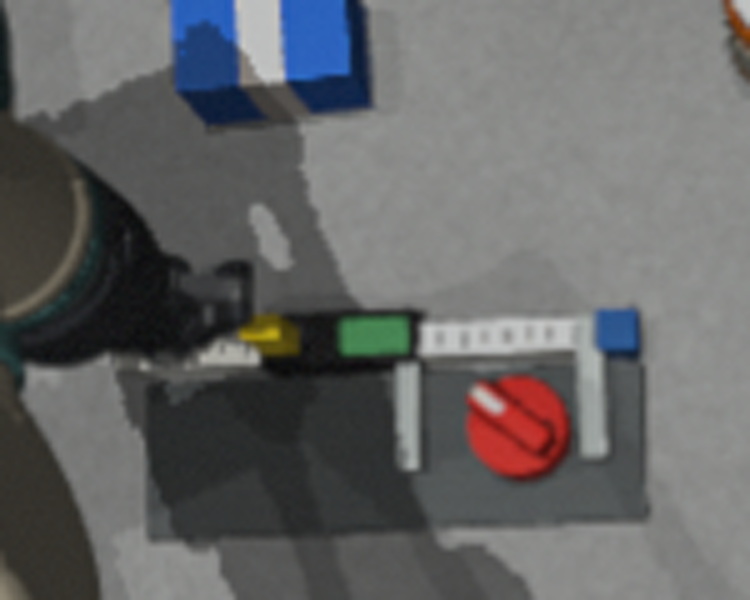

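View pics/side1.png

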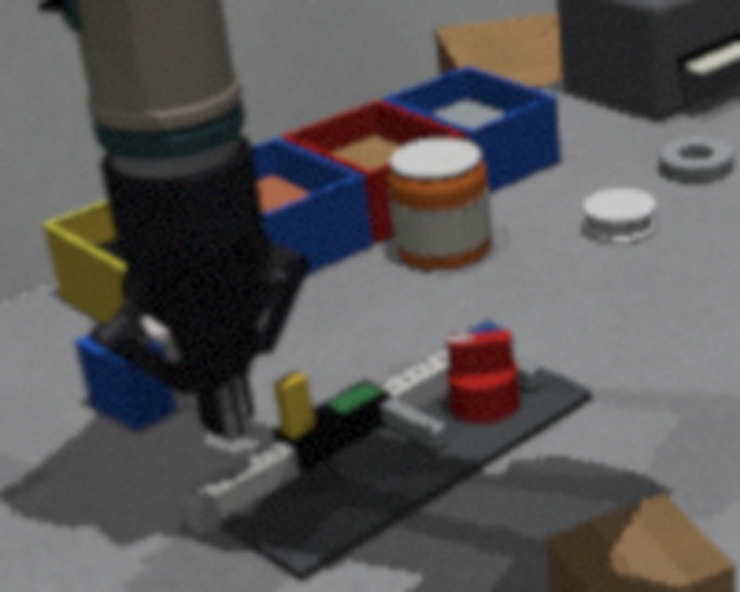

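>>> drive_tool(targets=[0,0,0,0,0,10,0,0,0,0,0,10,0,0,0,0,0,0,10,0,0,0,0,0,0,5,0,0,0,0,0,0,5,0,0,0,0,0,0,4,0,0,0,0,0,0,4,0,0,0,0,0,0,3,0,0,0,0,0,0,3,0,0,0,0,0,0,0,0,0])

```text
clock: 4.45
position: [0.6115, 0.2809, 0.0411]
ee_rot: [0.0, 1.0, 0.013, -0.0]
contact_force: [0.2, -0.2, -0.8]
width: 0.0
```

```bash
python3 - <<'E'
from h import *
for n,b,s in (("top",(110,120,260,240),5),):
    crop(n,get_image(n),b,s,f"pics/{n}2.png")
print(get_state()["contact_force"],get_state()["position"])
E
```

```text
[0.28097253 0.14247524 0.44148352] [0.61131662 0.28090902 0.04103349]
```

View pics/top2.png

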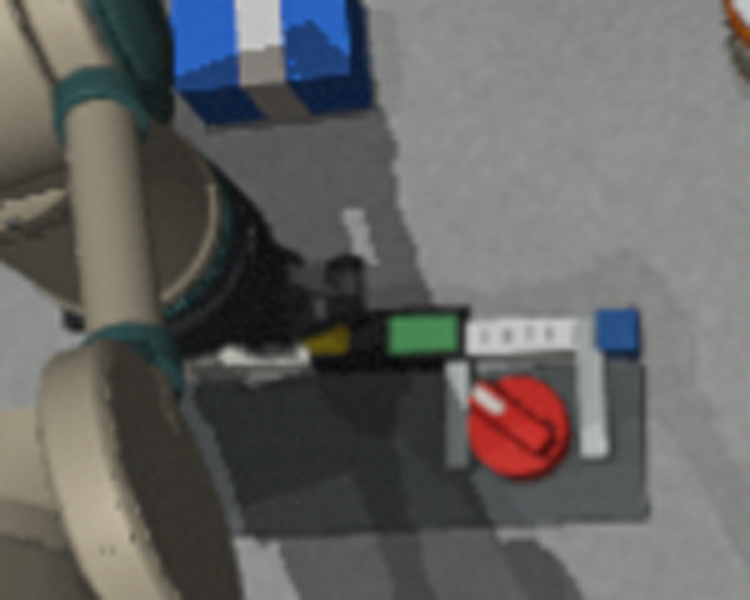

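>>> drive_tool(targets=[0,0,0,0,1,0,0,0,0,0,0,1,0,0,0,0,0,0,1,0,0,0,0,0,0,1,0,0])

```text
clock: 5.0
position: [0.6114, 0.2775, 0.0411]
ee_rot: [-0.0, 1.0, 0.013, -0.0]
contact_force: [-0.2, 2.3, -1.5]
width: -0.0001
```

>>> drive_tool(targets=[0,0,0,0,1,0,0,0,0,0,0,1,0,0,0,0,0,0,0,0,0])

```text
clock: 5.38
position: [0.6114, 0.2752, 0.0412]
ee_rot: [0.0, 1.0, 0.013, -0.0]
contact_force: [-1.4, 1.5, -1.0]
width: 0.0001
```

>>> drive_tool(targets=[0,0,0,0,1,0,0,0,0,0,0,1,0,0,0,0,0,0,0,0,0])

```text
clock: 5.75
position: [0.6114, 0.2743, 0.0412]
ee_rot: [-0.001, 1.0, 0.013, -0.0]
contact_force: [-0.1, 5.6, -2.0]
width: 0.0004
```

```bash
python3 - <<'E'
from h import *
for n,b,s in (("top",(110,120,260,240),5),):
    crop(n,get_image(n),b,s,f"pics/{n}3.png")
print(get_state()["contact_force"],get_state()["position"])
E
```

```text
[-0.44684123  6.11706048 -2.55602929] [0.61148478 0.27429399 0.04122993]
```

View pics/top3.png

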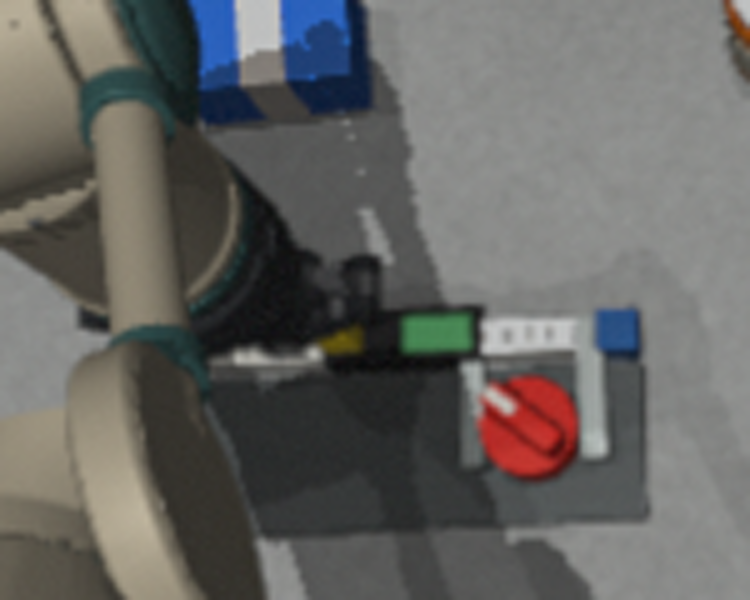

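>>> drive_tool(targets=[0,0,0,0,0.5,0,0,0,0,0,0,0.5,0,0,0,0,0,0,0,0,0,0,0,0,0,0,0,0,0,0,0,0,0,0,0,0,0,0,0,0,0,0,0,0,0,0,0,0,0,0,0,0,0,0,0,0,0,0,0,0,0,0,0])

```text
clock: 6.92
position: [0.6115, 0.2743, 0.0413]
ee_rot: [-0.001, 1.0, 0.013, 0.0]
contact_force: [-0.4, 6.8, -1.8]
width: -0.0
```

```bash
python3 - <<'E'
from h import *
im=get_image("top"); cv2.imwrite("pics/top4.png",im[...,::-1])
crop("top",im,(190,180,250,225),13,"pics/top4c.png")
im=get_image("side"); cv2.imwrite("pics/side4.png",im[...,::-1])
crop("side",im,(170,190,260,260),8,"pics/side4c.png")
print(get_state()["contact_force"],get_state()["position"])
E
```

```text
[-0.23977054  8.23218969 -2.69653524] [0.61150219 0.27423739 0.04122285]
```

View pics/top4c.png

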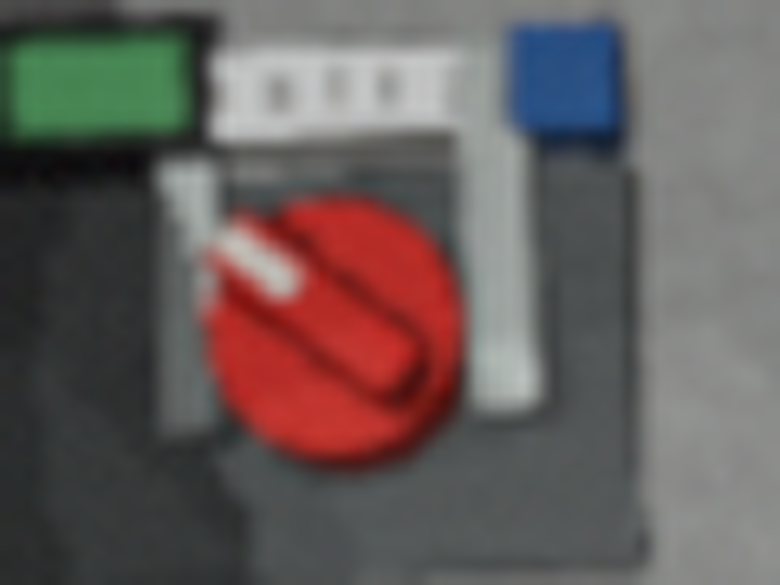

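View pics/side4c.png

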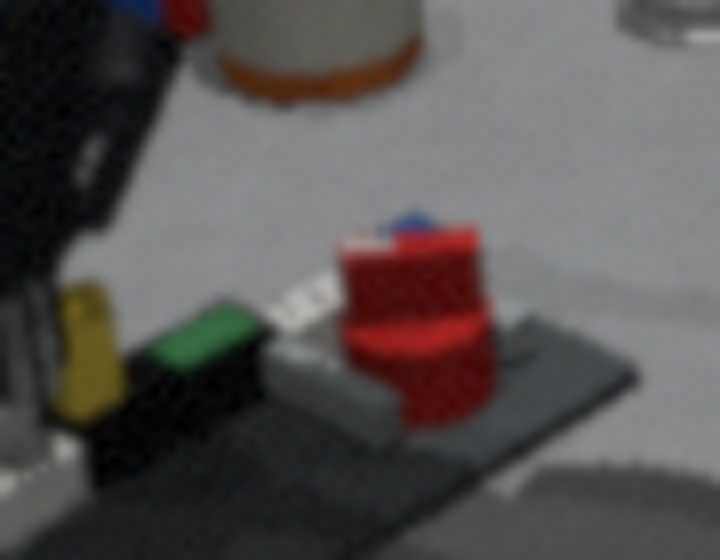

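```bash
python3 - <<'E'
from h import *
F=lambda u,v:[190+(u+.5)/13-.5,180+(v+.5)/13-.5]
print(onz("top",[F(335,323),F(205,323),F(465,323),F(335,193)],.034))
b=onz("top",[F(310,240),F(425,338),F(225,282),F(385,402),F(228,228),F(412,388)],.058);print(b)
for i in (0,2,4):
  d=b[i]-b[i+1];print(np.degrees(np.arctan2(d[1],d[0])))
print(onz("top",[F(218,250),F(463,250)],.024))
# red mask side view centroid of bar top
t=cv2.imread("pics/top4.png");hsv=cv2.cvtColor(t,cv2.COLOR_BGR2HSV)
red=(((hsv[...,0]<8)|(hsv[...,0]>172))&(hsv[...,1]>130)&(hsv[...,2]>140)).astype(np.uint8);red[:180]=0;red[230:]=0
n,l,s,c=cv2.connectedComponentsWithStats(red);i=1+np.argmax(s[1:,4]);print(s[i],c[i],onz("top",[c[i]],.036))
# switch yaw from top0: subpixel features
t=cv2.imread("pics/top0.png");g=cv2.cvtColor(t,cv2.COLOR_BGR2GRAY).astype(float)
def cen(box,th):
    x0,y0,x1,y1=box;w=np.clip(g[y0:y1,x0:x1]-th,0,None);v,u=np.mgrid[y0:y1,x0:x1];return [(u*w).sum()/w.sum(),(v*w).sum()/w.sum()]
e1=cen((323,237,332,248),120);e2=cen((370,232,377,242),120);wb=cen((346,220,352,229),150);sh=cen((348,235,358,244),110)
print(e1,e2,wb,sh)
for z in (.008,.014,.02): 
    P=onz("top",[e1,e2],z);d=P[0]-P[1];print(z,P.mean(0),np.degrees(np.arctan2(-d[0],d[1])))
m=((g<70)).astype(np.uint8)[225:255,335:365]
k=np.zeros_like(g,np.uint8);k[225:255,335:365]=m
v,u=np.nonzero(k);print("collar bbox",u.min(),u.max(),v.min(),v.max())
print(onz("top",[[(u.min()+u.max())/2,(v.min()+v.max())/2]],.036), onz("top",[sh],.048), onz("top",[wb],.026))
E
```

```text
[[0.57118465 0.16624713 0.034     ]
 [0.57157732 0.18866221 0.034     ]
 [0.57079334 0.14385007 0.034     ]
 [0.59395345 0.16634377 0.034     ]]
[[0.58129982 0.16700151 0.058     ]
 [0.56427054 0.14762499 0.058     ]
 [0.57438664 0.18125897 0.058     ]
 [0.55353606 0.15430605 0.058     ]
 [0.58359471 0.18081997 0.058     ]
 [0.55582814 0.14978886 0.058     ]]
48.68901518928508
52.27473854657635
48.17789404135271
[[0.58615795 0.18819494 0.024     ]
 [0.58540372 0.14542984 0.024     ]]
[206 196  19  19 229] [215.31004367 205.02183406] [[0.56940048 0.16594331 0.036     ]]
[np.float64(327.3402146985962), np.float64(242.56399669694468)] [np.float64(372.85473684210524), np.float64(237.13684210526316)] [np.float64(348.880658436214), np.float64(224.23868312757202)] [np.float64(352.7074363992172), np.float64(239.44618395303326)]
0.008 [ 0.4885717  -0.13676222  0.008     ] 5.731685575603016
0.014 [ 0.48809436 -0.13570871  0.014     ] 5.731685575602992
0.02 [ 0.48761702 -0.13465519  0.02      ] 5.731685575602996
collar bbox 335 360 225 254
[[ 0.4872219  -0.12602061  0.036     ]] [[ 0.48616612 -0.13537153  0.048     ]] [[ 0.52224744 -0.13221153  0.026     ]]
```

>>> drive_tool(targets=[0,0,0,0,-4,0,0,0,0,0,0,0,-40,0,0,0,0,0,0,-40,0,0,0,0,-14.7,36.5,0,0.2,0,0,0,-14.7,36.5,0,0.5,0,0,0,-14.7,36.5,0,0.5,0,0,-9.7,0,0,0,0.5,0,0,-9.7,0,0,0,0.5,0,0,-9.7,0,0,0,0.5,0,0,-9.7,0,0,0,0.5,0,0,-9.7,0,0,0,0.5,0,0,0,0,0,0,0.5])

```text
clock: 8.52
position: [0.5704, 0.1649, 0.1215]
ee_rot: [0.001, 0.907, 0.422, -0.0]
contact_force: [0.4, -0.3, 0.4]
width: 0.0424
```

```bash
python3 - <<'E'
from h import *
im=get_image("top"); cv2.imwrite("pics/top5.png",im[...,::-1])
crop("top",im,(150,150,270,240),6.5,"pics/top5c.png")
im=get_image("side"); cv2.imwrite("pics/side5.png",im[...,::-1])
crop("side",im,(150,150,270,250),6,"pics/side5c.png")
s=get_state();print(s)
E
```

```text
{'clock': 8.625, 'qpos': array([ 1.65522417e-01,  3.82668387e-01,  1.63086303e+00, -1.08346944e-03,
        1.12802000e+00,  8.67061722e-01]), 'qd': array([ 0.002072  ,  0.0032579 ,  0.00023326,  0.00564729, -0.00046662,
       -0.00966689]), 'effort': array([-2.46445101e-02, -4.52464807e+01, -2.18561250e+01, -1.66391517e-02,
        4.15793038e-03, -6.04633649e-03]), 'position': array([0.57032937, 0.16527387, 0.12147405]), 'ee_rot': array([ 4.77361701e-04,  9.06928666e-01,  4.21283935e-01, -1.10267076e-04]), 'contact_force': array([-0.20286188, -0.05106131, -0.32264055]), 'moment': array([-0.03087717, -0.02386844,  0.04651165]), 'width': 0.04239446900406759}
```

View pics/top5c.png

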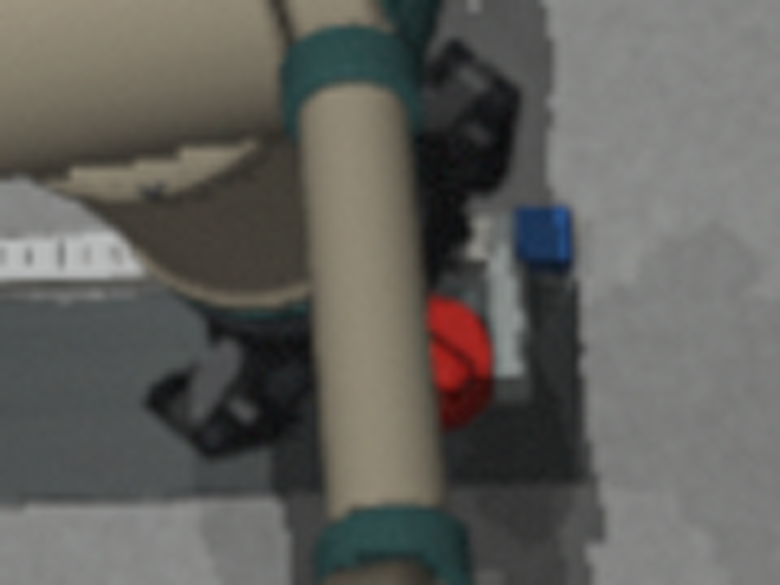

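View pics/side5c.png

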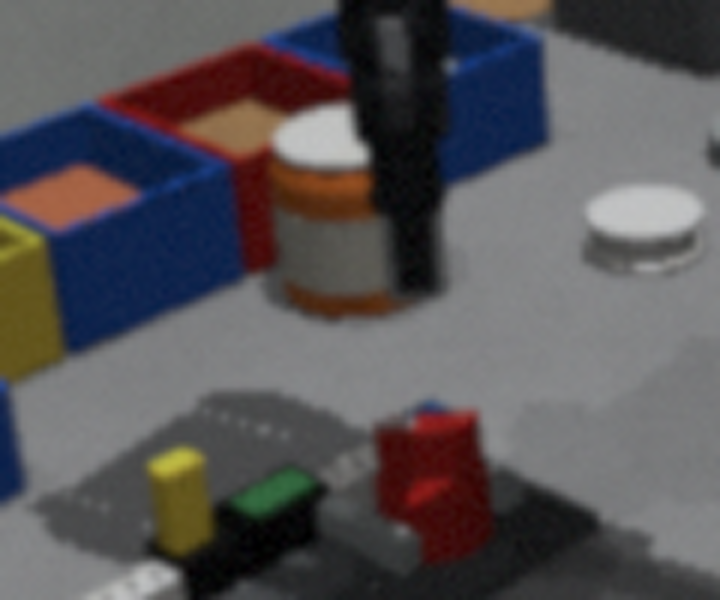

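>>> drive_tool(targets=[0,0,0,0,0,30,0.5,0,0,0,0,0,30,0.5,0,0,0,0,0,15,0.5,0,0,0,0,0,9,0.5,0,0,0,0,0,0,0.5], grip_force=30)

```text
clock: 9.25
position: [0.5704, 0.1658, 0.0372]
ee_rot: [0.0, 0.906, 0.422, -0.0]
contact_force: [-0.6, 0.4, -0.4]
width: 0.0426
```

>>> drive_tool(targets=[0,0,0,0,0,0,0,0,0,0,0,0,0,0,0,0,0,0,0,0,0,0,0,0,0,0,0,0,0,0,0,0,0,0,0,0,0,0,0,0,0,0], grip_force=30)

```text
clock: 10.0
position: [0.571, 0.1661, 0.0382]
ee_rot: [0.0, 0.906, 0.422, 0.001]
contact_force: [-0.1, 1.9, 5.9]
width: 0.0114
```

>>> drive_tool(targets=[0,0,0,0,0,0,0,0,0,0,0,0,-4,0,0,0,0,0,0,-8,0,0,0,0,0,0,-12,0,0,0,0,0,0,-30,0,0,0,0,0,0,-30,0,0,0,0,0,0,-18,0,0,0,0,0,0,0,0], grip_force=60)

```text
clock: 11.0
position: [0.5715, 0.1656, 0.1416]
ee_rot: [0.001, 0.906, 0.422, 0.002]
contact_force: [-0.2, 0.9, -1.3]
width: 0.011
```

```bash
python3 - <<'E'
from h import *
im=get_image("side"); cv2.imwrite("pics/side6.png",im[...,::-1])
crop("side",im,(150,120,300,240),5,"pics/side6c.png")
s=get_state();print(s["position"],s["contact_force"],s["width"])
E
```

```text
[0.5705636  0.16547153 0.14015421] [-0.33618768  1.15600056 -2.08803442] 0.010466043427690235
```

View pics/side6c.png

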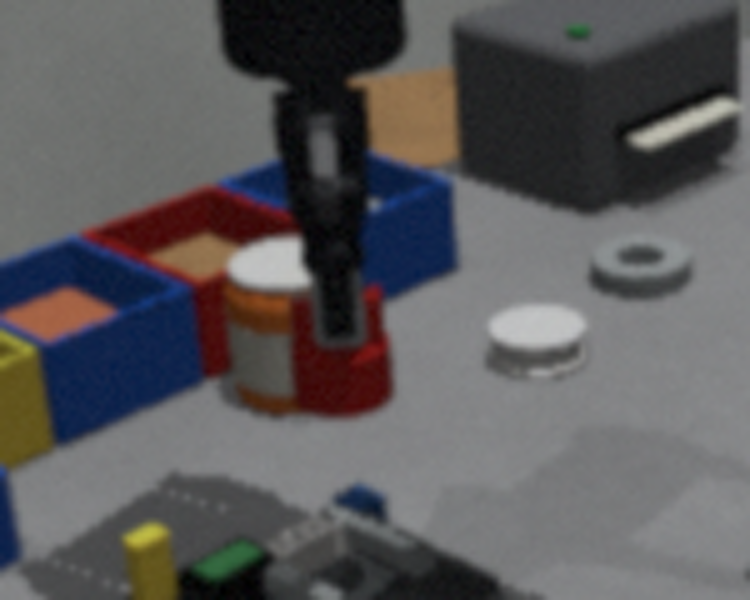

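>>> drive_tool(targets=[0,0,8.86,0,0,0,0,0,0,8.86,0,0,0,0,0,0,8.86,0,0,0,0,0,0,8.86,0,0,0,0,0,0,8.86,0,0,0,0,0,0,0,-16,41.66,0,0,0,0,0,-16,41.66,0,0,0,0,0,-16,41.66,0,0,0,0,0,-16,41.66,0,0,0,0,0,-16,41.66,0,0,0,0,0,-16,41.66,0,0,0,0,0,-16,41.66,0,0])

```text
clock: 12.55
position: [0.4863, -0.1367, 0.1382]
ee_rot: [-0.0, 0.999, 0.05, -0.001]
contact_force: [0.0, 0.7, -0.2]
width: 0.0104
```

>>> drive_tool(targets=[0,0,0,0,0,20,0,0,0,0,0,0,15,0,0,0,0,0,0,0,0])

```text
clock: 12.92
position: [0.4862, -0.1346, 0.1025]
ee_rot: [-0.001, 0.999, 0.05, -0.002]
contact_force: [0.2, -0.0, -1.7]
width: 0.0108
```

```bash
python3 - <<'E'
from h import *
im=get_image("top"); cv2.imwrite("pics/top7.png",im[...,::-1])
crop("top",im,(300,190,400,270),8,"pics/top7c.png")
im=get_image("side"); cv2.imwrite("pics/side7.png",im[...,::-1])
crop("side",im,(280,130,380,220),6.5,"pics/side7c.png")
s=get_state();print(s["position"],s["ee_rot"],s["contact_force"],s["width"],s["clock"])
E
```

```text
[ 0.48774935 -0.13493     0.10405902] [-8.85947569e-05  9.98745617e-01  5.00708289e-02 -3.11793220e-04] [ 0.06576979 -0.31118014 -0.37830367] 0.010852809162262955 13.025
```

View pics/side7c.png

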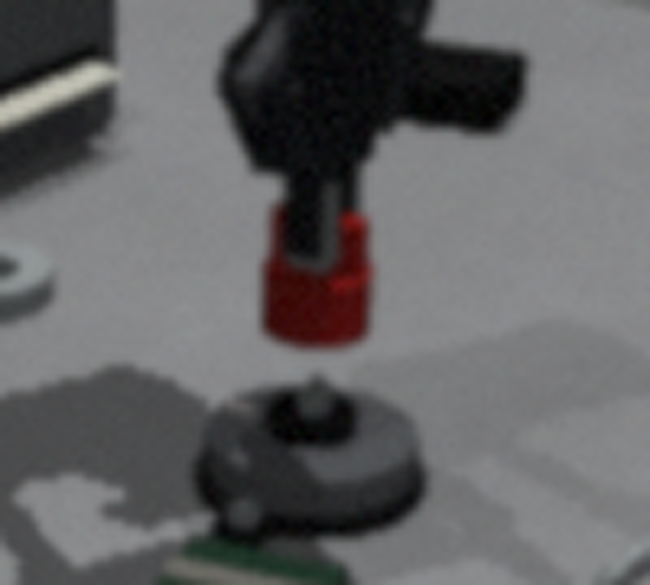

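View pics/top7c.png

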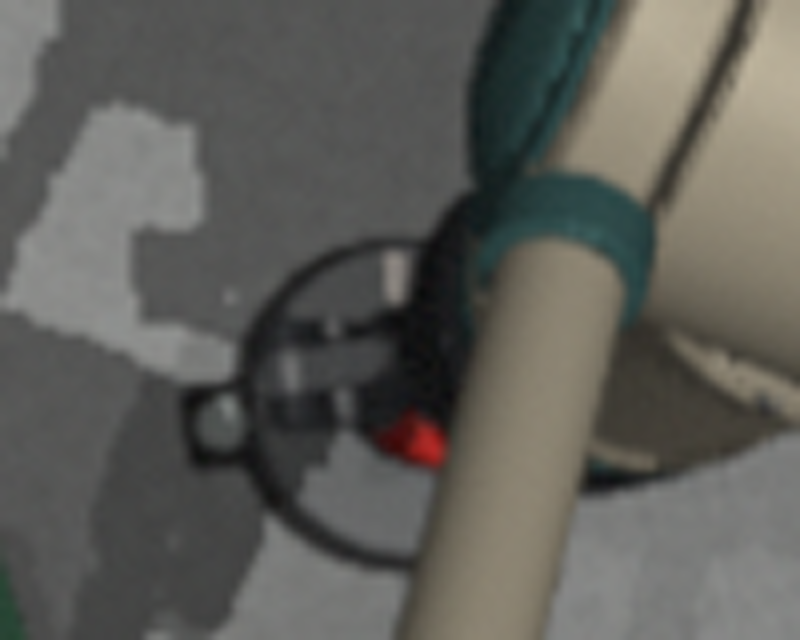

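```bash
python3 - <<'E'
from h import *
F=lambda p:(np.array(p)-[280,130])*6.5+2.75
print("skirt mid pred",F(proj("side",[[.4877,-.1349,.087],[.4877,-.1349,.100],[.4877,-.1349,.074]])))
print("shaft pred",F(proj("side",[[.487,-.1355,.048],[.487,-.1355,.036]])))
t=cv2.imread("pics/side7.png");hsv=cv2.cvtColor(t,cv2.COLOR_BGR2HSV)
red=(((hsv[...,0]<8)|(hsv[...,0]>172))&(hsv[...,1]>120)&(hsv[...,2]>50)).astype(np.uint8);red[:150]=0;red[200:]=0;red[:,:310]=0;red[:,350:]=0
for r in range(160,186):
    u=np.nonzero(red[r])[0]
    if len(u):print(r,u.min(),u.max(),(u.min()+u.max())/2)
# collar/shaft in start image (side0)
g=cv2.cvtColor(cv2.imread("pics/side7.png"),cv2.COLOR_BGR2GRAY)
for r in range(187,203): print(r,list(g[r,315:345]))
E
```

```text
skirt mid pred [[317.35983983 289.90842025]
 [318.73119357 260.08456216]
 [316.00581875 319.39223427]]
shaft pred [[315.62649965 377.34340941]
 [314.41043731 403.66346518]]
162 333 333 333.0
163 332 334 333.0
164 332 335 333.5
165 332 335 333.5
166 332 335 333.5
167 332 335 333.5
168 322 335 328.5
169 322 335 328.5
170 322 335 328.5
171 321 336 328.5
172 321 336 328.5
173 321 336 328.5
174 321 335 328.0
175 321 335 328.0
176 321 335 328.0
177 321 335 328.0
178 321 335 328.0
179 321 335 328.0
180 321 335 328.0
181 323 334 328.5
182 326 332 329.0
187 [np.uint8(138), np.uint8(136), np.uint8(137), np.uint8(137), np.uint8(137), np.uint8(136), np.uint8(135), np.uint8(137), np.uint8(138), np.uint8(137), np.uint8(136), np.uint8(133), np.uint8(123), np.uint8(109), np.uint8(114), np.uint8(127), np.uint8(136), np.uint8(136), np.uint8(132), np.uint8(127), np.uint8(125), np.uint8(126), np.uint8(124), np.uint8(124), np.uint8(124), np.uint8(123), np.uint8(124), np.uint8(122), np.uint8(122), np.uint8(124)]
188 [np.uint8(136), np.uint8(135), np.uint8(135), np.uint8(135), np.uint8(132), np.uint8(129),
[... 5636 characters left out ...]
int8(42), np.uint8(52), np.uint8(71), np.uint8(81), np.uint8(82), np.uint8(81), np.uint8(82), np.uint8(83), np.uint8(83), np.uint8(83), np.uint8(83), np.uint8(82), np.uint8(83), np.uint8(81), np.uint8(80), np.uint8(71), np.uint8(63), np.uint8(54), np.uint8(45), np.uint8(61)]
202 [np.uint8(37), np.uint8(44), np.uint8(49), np.uint8(42), np.uint8(39), np.uint8(41), np.uint8(40), np.uint8(42), np.uint8(40), np.uint8(41), np.uint8(43), np.uint8(45), np.uint8(57), np.uint8(73), np.uint8(81), np.uint8(83), np.uint8(83), np.uint8(83), np.uint8(80), np.uint8(81), np.uint8(82), np.uint8(79), np.uint8(75), np.uint8(72), np.uint8(63), np.uint8(56), np.uint8(50), np.uint8(43), np.uint8(39), np.uint8(46)]
```

>>> drive_tool(targets=[0,0,0,-0.5,0.5,10,0,0,0,0,0,0,10,0,0,0,0,0,0,3,0,0,0,0,0,0,2,0,0,0,0,0,0,2,0,0,0,0,0,0,0,0])

```text
clock: 13.78
position: [0.4873, -0.1361, 0.0773]
ee_rot: [0.0, 0.999, 0.05, 0.0]
contact_force: [0.5, -0.0, -0.6]
width: 0.0106
```

>>> drive_tool(targets=[0,0,0,0,0,1.5,0,0,0,0,0,0,1.5,0,0,0,0,0,0,0,0])

```text
clock: 14.15
position: [0.4871, -0.136, 0.0742]
ee_rot: [-0.0, 0.999, 0.05, -0.0]
contact_force: [-0.6, -1.0, -1.1]
width: 0.0105
```

>>> drive_tool(targets=[0,0,0,0,0,1.5,0,0,0,0,0,0,1.5,0,0,0,0,0,0,1.5,0,0,0,0,0,0,0,0])

```text
clock: 14.65
position: [0.4871, -0.136, 0.0696]
ee_rot: [-0.0, 0.999, 0.05, -0.0]
contact_force: [0.3, -0.1, -1.4]
width: 0.0104
```

```bash
python3 - <<'E'
from h import *
im=get_image("side"); cv2.imwrite("pics/side8.png",im[...,::-1])
crop("side",im,(280,140,380,220),7,"pics/side8c.png")
s=get_state();print(s["position"],s["ee_rot"],s["contact_force"],s["moment"],s["width"],s["clock"])
E
```

```text
[ 0.48719118 -0.13599164  0.0696999 ] [ 3.16485829e-06  9.98772011e-01  4.95425379e-02 -8.17474828e-05] [ 0.0635253  -0.0141715  -0.37621503] [-0.02339057 -0.05428235  0.03374577] 0.011015603823907706 14.7
```

View pics/side8c.png

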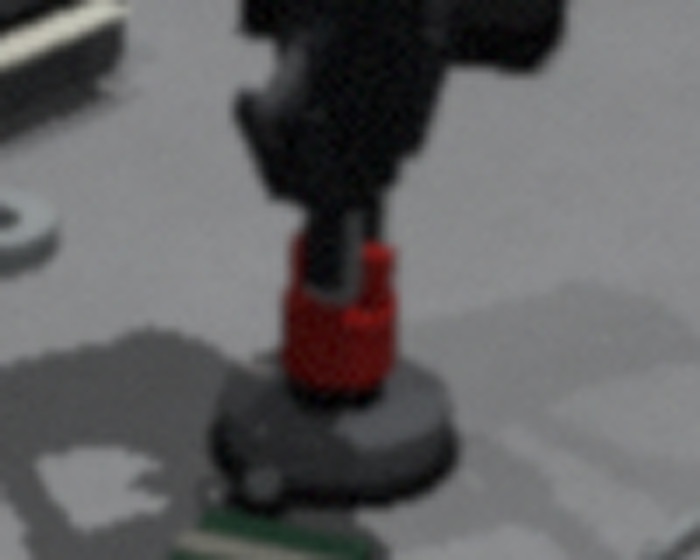

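>>> drive_tool(targets=[0,0,0,0,0,1.5,0,0,0,0,0,0,1.5,0,0,0,0,0,0,1.5,0,0,0,0,0,0,0,0])

```text
clock: 15.2
position: [0.4873, -0.136, 0.0654]
ee_rot: [0.0, 0.999, 0.05, 0.0]
contact_force: [-0.2, -0.0, 1.5]
width: 0.0106
```

>>> drive_tool(targets=[0,0,0,0,0,1.5,0,0,0,0,0,0,1.5,0,0,0,0,0,0,1.5,0,0,0,0,0,0,0,0])

```text
clock: 15.7
position: [0.4873, -0.136, 0.061]
ee_rot: [0.0, 0.999, 0.05, 0.0]
contact_force: [-0.4, -0.3, 4.7]
width: 0.0105
```

>>> drive_tool(targets=[0,0,0,0,0,1.5,0,0,0,0,0,0,1.2,0,0,0,0,0,0,0,0])

```text
clock: 16.08
position: [0.4873, -0.136, 0.0585]
ee_rot: [0.0, 0.999, 0.05, 0.0]
contact_force: [-1.6, 1.3, 6.7]
width: 0.0109
```

```bash
python3 - <<'E'
from h import *
im=get_image("side"); cv2.imwrite("pics/side9.png",im[...,::-1])
crop("side",im,(280,140,380,220),7,"pics/side9c.png")
for n in ("top",): cv2.imwrite("pics/top9.png",get_image(n)[...,::-1])
s=get_state();print(s["position"],s["ee_rot"],s["contact_force"],s["moment"],s["width"],s["clock"])
E
```

```text
[ 0.48733392 -0.13606237  0.05855137] [1.26514837e-04 9.98771774e-01 4.95469991e-02 1.51434801e-04] [-0.72946111  1.54577757  6.98191307] [ 0.08676608  0.34750381 -0.003777  ] 0.010798825770053883 16.175
```

View pics/side9c.png

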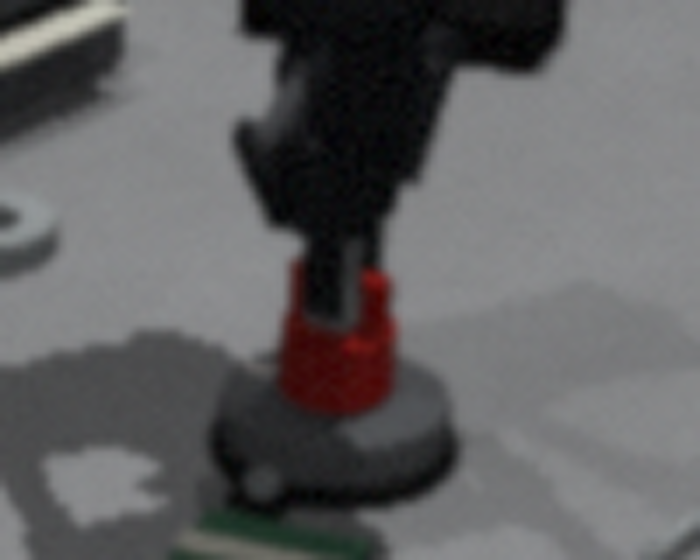

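View pics/top9.png

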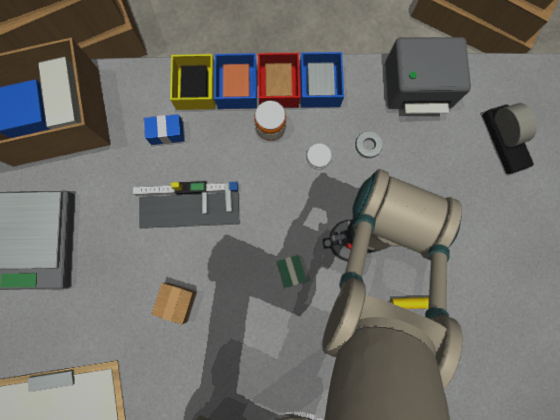

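>>> drive_tool(targets=[0,0,0,0,0,0,0,0,0,0,0,0,0,0,0,0,0,0,0,0,0,0,0,0,0,0,0,0,0,0,0,0,0,0,0,0,0,0,0,0,0,0])

```text
clock: 16.92
position: [0.4873, -0.136, 0.0586]
ee_rot: [0.0, 0.999, 0.05, 0.0]
contact_force: [-2.1, -0.0, 6.6]
width: 0.0104
```

```bash
python3 - <<'E'
from rig import *
s=get_state();print(s["position"],s["contact_force"],s["width"],s["clock"])
if s["contact_force"][2]>5: print(sign_off())
E
```

```text
[ 0.48732259 -0.13604242  0.05855987] [-2.13248703 -0.01406987  6.64406876] 0.010409335332322299 16.925
the job is handed in; nothing more can be done
None
```

I checked the knob in the caliper, then fitted it to the switch shaft. I handed the job in at 16.9 s, still gripping the knob and pressing the collar.

- **Caliper:** I pushed the yellow tab until both jaws touched the skirt. The push force rose from about 1.5 N to 6–8 N and stopped moving. I held it there for over 1 s. The camera gave a gap of about 42.8 mm against the expected 44 mm, which is within the camera calibration error.
- **Fitting:** I gripped the bar and lifted the knob out. I turned it from about 50° to about 5.7°, which is the switch's flat direction, and it slid onto the D-shaft with no contact force until it met the collar.
- **Last checks:** The vertical force was steady at about 6.6–7.0 N, while the tool height stayed put. Height puts the collar about 7 mm down, and force about 6.5–7 mm, out of 8 mm.
- **Other stock:** The final top view shows the other items where they were, apart from the screwdriver, which the arm partly hides.

Two readings were slightly off:
- The finger width read 10.4–11 mm on the 12 mm bar, with no sign of slip.
- A side force of about 2 N and a moment of about 0.35 N·m remain at the tool, so the knob may be leaning lightly on the shaft.

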